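# Draw out the link's gauge tray

## Robot

A 7-joint arm with a two-finger parallel gripper is mounted at the origin on the work surface. World frame = base frame: x ahead of the robot, y to its left, z up, the work surface at z = 0. Lengths are in m, angles in rad, forces in N, time in s.
With the tool pointing down it reaches from about 0.425 to 1.025 m from the base axis. Payload 3.6 kg.
Tool frame: the origin (TCP) lies midway between the tips of the shut fingers; the grasp point (between the pads) lies 19 mm behind it (robot.pinch_z is the distance from the TCP to the grasp point, in m); z points along the fingers, y is the line along which they close (so a half turn about z gives the same grasp; the last joint's range is limited). The gripper opens to 85 mm and grips with 20 to 120 N. Pads are 22 mm wide; open, the fingers measure 114 mm over their backs; the gripper's body (76 mm by 85 mm) begins 54 mm behind the grasp point. The pads swing forward as they close: fully open they stand 13 mm farther back than shut.
Start: joints at [-0.093, 0.591, 0.048, 1.609, -0.033, 0.943, -0.034], TCP at [0.725, 0, 0.231] pointing down, gripper open.
Joint ranges: [-2.69, 2.69], [-0.47, 2.24], [-1.27, 1.36], [0.19, 2.51], [-1.53, 4.68], [0.08, 2.07], [-3.09, 3.09]. Speed limits (rad/s): [2.57, 2.57, 3.14, 3.14, 3.14, 3.14, 3.14].

## Interface

Orientations are given as a unit quaternion [x, y, z, w].
In Python, from station import readout, cams, robot gives the robot as it stands.
- The arm moves only by the tool step_arm, never from a script. Its argument "series" is a list of rows, each an object of numbers: "x", "y", "z": the shift along the tool's x, y, z in units of 0.25 m (1.0 is 0.25 m); "turn": the turn about the tool's z in units of 0.12 rad (1.0 is 0.12 rad); "jaw": the opening, from -1 (shut) to 1 (fully open), so that 0 is half open. In form: [{"x": .., "y": .., "z": .., "turn": .., "jaw": ..}, ...]. A call has 1 to 8 rows; each row shifts and turns the commanded pose from where the row before left it, along the tool's axes as they then stand; what a row does not reach is not made up. A row lasts 1/12 s, in which the tool goes at most 41.7 mm and 7.16 degrees, less where a joint would pass 70% of its speed; a pose out of reach is approached as far as the arm can. A call with a number of a shift or a turn outside -1 to 1 is refused whole. A call with a gripper value outside its range is refused whole. The fingers move at their own pace and stop on an object; "grip_force" is the grip in N (left out, the last holds). Time passes only in rows, so rows that do not move let the fingers close. It gives the time, the measured TCP pose, the force, the opening and the grip force at its end, in the units of the state.
- readout.read_state(): the state, without advancing time (a new reading comes with each control period).
- cams.camera(name): name is "scene" or "side" or "wrist"; returns a dict with "img" (420x560x3 uint8, red, green, blue), "fx", "fy", "cx", "cy" (pixels), "rvec" (rotation vector, rad) and "tvec" (3), from world to camera coordinates, as OpenCV has them; the wrist camera has in their place "hand_eye" (4x4, takes a point from camera to tool coordinates, whose origin is the TCP and whose axes are the flange's). Camera axes: x right, y down, z forward; pixel columns grow to the right and rows downward; lengths in m; the calibration is good to about 2 mm. The wrist camera is an equidistant fisheye: a pixel r from the principal point sees the ray r / f radians off the axis. A picture is of the moment at which its call begins: read the wrist's pose just before it. There is no depth.
- robot.job_done(): hands the job in; it is judged then, once.
The state is a dict: "time_s": time; "joint_positions": joint angles; "qvel": joint speeds; "effort": joint torques, N m; "eef_pos": TCP position; "tcp_rot": TCP orientation; "contact_force": force on the tool from outside, world axes, zero at the start; "torque": the same for the moment, N m; "finger_gap": finger opening in m; "gripper_force": force on a finger pad.
Only numpy, scipy, OpenCV 4.12 (cv2) and the standard library are available. Lean on these libraries where they do the work, as an engineer would, in place of code of your own. Each camera call takes 0.05 s, during which the arm holds its last target. There are 200 camera calls.

## Task

Bring the forged link out from the gauge and put the bushing in: of the stand's two sliding trays, hook a fingertip behind the upturned lip of the one that carries the long forged link and draw it fully out to its front stop, and with the fingertips push the one that carries the plain brass bushing fully home. Do not pinch the lips, do not touch or lift the parts on the trays, and leave the other things on the table where they are.

Things in the scene. Friction and masses are not known exactly. Their poses are not given: they have to be found in the camera images.
- stand: fixed gauge stand: steel plate 410 x 290 x 12 mm (x -135 to 275 mm), three rails 28 mm high along x, two aluminium trays side by side between them. Blue bridge across at x = 185 to 215 mm, 78 to 94 mm high, gauges 58 to 134 mm. Origin: on the table, midway between the trays, below the lips' front faces when both are home. x along the rails, front (robot side) to back; y to the left tray; z up
- tray_left (a joint): how far the left (+y) tray is drawn out along its rail, m: 0 = fully home (under the bridge), 0.10 = fully out against the front stop (bar 22 mm high across the front of the stand, x = -115 to -101 mm); grows as the tray moves along the stand's -x (towards the robot). Slides with about 2.5 N of friction and stays where it is left; it can only slide, not lift
- lip_left (a point): middle of the top edge of the left (+y) tray's upturned front lip, 56 mm above the table, axes as the stand's. Lip: upright plate 90 mm wide (y), x from -4 to +4 mm, lips 130 mm apart. Behind it (x = 4 to 75 mm) an open empty bay 92 mm wide for a fingertip, floor 37 mm below this point, ended by a crossbar 35 mm above the table; side walls 33 mm above the table
- bed_left (a point): middle of the left (+y) tray's bed, on its floor 19 mm above the table, 163.5 mm behind the lip's middle; moves with the tray, axes as the stand's. The bed is 167 mm long (x), 92 mm wide (y) between crossbar and rear wall (both 35 mm above the table), and carries one part
- tray_right (a joint): how far the right (-y) tray is drawn out along its rail, m: 0 = fully home (under the bridge), 0.10 = fully out against the front stop (bar 22 mm high across the front of the stand, x = -115 to -101 mm); grows as the tray moves along the stand's -x (towards the robot). Slides with about 2.5 N of friction and stays where it is left; it can only slide, not lift
- lip_right (a point): middle of the top edge of the right (-y) tray's upturned front lip, 56 mm above the table, axes as the stand's. Lip: upright plate 90 mm wide (y), x from -4 to +4 mm, lips 130 mm apart. Behind it (x = 4 to 75 mm) an open empty bay 92 mm wide for a fingertip, floor 37 mm below this point, ended by a crossbar 35 mm above the table; side walls 33 mm above the table
- bed_right (a point): middle of the right (-y) tray's bed, on its floor 19 mm above the table, 163.5 mm behind the lip's middle; moves with the tray, axes as the stand's. The bed is 167 mm long (x), 92 mm wide (y) between crossbar and rear wall (both 35 mm above the table), and carries one part
- link: dark forged chain link, 115 mm long, 56 mm wide, 18 mm thick, about 0.45 kg, with a brass-lined eye of 31 mm bore at one end; origin under its middle, x along its length, away from the eye; lies flat, loose, in the bed of one of the trays (left or right, differs from start to start), roughly along it
- bushing: plain brass bushing (short tube), 48 mm outside, 36 mm bore, 26 mm high, about 0.15 kg; origin under its centre; stands loose in the bed of the other tray
- spare_link: bystander: dark forged chain link, 115 mm long, 56 mm wide, 18 mm thick, about 0.45 kg, with a brass-lined eye of 31 mm bore at one end; origin under its middle, x along its length, away from the eye; lies on the table left of the stand
- torch: bystander: black torch standing on its head on the table right of the stand, 48 mm across below, 28 mm above, 120 mm high; origin under its centre
- green_box: bystander: closed green box 90 x 60 x 45 mm on the table right of the stand; origin under its centre
Things that resemble listed ones, but are neither listed nor needed, are in the scene too. Leave any blue or green look-alike of the link alone.

How it is judged:
By the outcome, as a careful person would: the job done as asked, in the order asked, and still so for the second after the job is handed in, with the robot touching nothing.
It also fails if it takes over 42 s, if anything falls off the work surface, if the arm or the gripper's body presses on something with over 40 N, if the wrist force passes 120 N, or if a joint passes its speed limit or range.

## Working session

There is one attempt and no reset: what is moved stays moved. The work goes in short steps, Python scripts to look and compute and a tool call to move; the robot and the scene stay as the last step left them, time stands still between calls to the robot, and variables do not carry over. Pictures are saved under pics/ and viewed, at most 10 in all, crops included, and the job is handed in when it is done.

Besides the shell and the picture viewer there is one more tool, called after "Emit:" as name(argument=value, ...), one argument or row to a line, values as JSON. step_arm: Moves the arm, as the interface text tells. Its arguments: {"type":"object","properties":{"series":{"type":"array","items":{"type":"object","properties":{"x":{"type":"number"},"y":{"type":"number"},"z":{"type":"number"},"turn":{"type":"number"},"jaw":{"type":"number"}}}},"grip_force":{"type":"number"}},"required":["series"]}

```bash
mkdir -p pics
python3 - <<'E'
from station import readout,cams
import cv2,json
s=readout.read_state();print({k:s[k] for k in('time_s','eef_pos','tcp_rot','finger_gap','contact_force')})
import numpy as np
for n in('scene','side'):
    c=cams.camera(n);cv2.imwrite(f'pics/{n}0.png',c['img'][:,:,::-1]);print(n,{k:np.round(v,4).tolist() for k,v in c.items() if k!='img'})
E
```

```text
{'time_s': 0.0, 'eef_pos': array([7.24171310e-01, 2.09789346e-05, 2.30134661e-01]), 'tcp_rot': array([ 0.70706089,  0.70715179, -0.00082568, -0.00074897]), 'finger_gap': 0.08562035794824294, 'contact_force': array([ 0.3030532 , -0.44359453,  0.5739528 ])}
scene {'fx': 469.2834, 'fy': 469.2834, 'cx': 280.4407, 'cy': 214.4291, 'rvec': [1.7249, 1.7025, -0.771], 'tvec': [-0.0275, -0.3385, 1.5495]}
side {'fx': 541.9307, 'fy': 541.9307, 'cx': 299.732, 'cy': 211.9924, 'rvec': [0.3549, -2.5883, 1.4638], 'tvec': [0.5587, 0.1389, 1.1331]}
```

View pics/scene0.png

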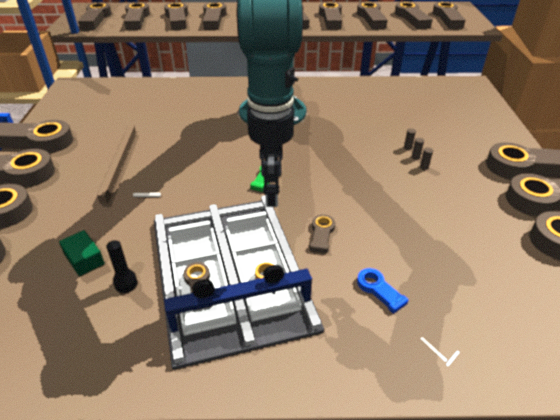

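View pics/side0.png

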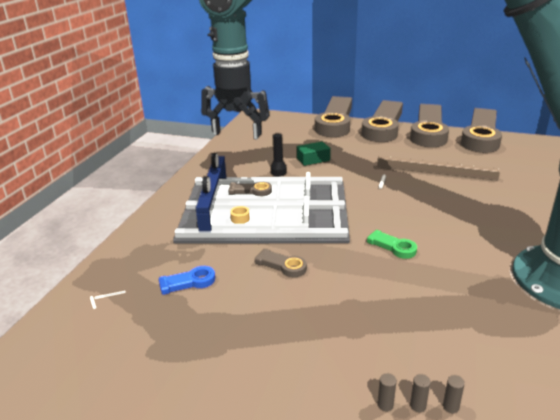

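The right (-y) tray carries the link (scene, eye at about (196,272)). The left tray carries the bushing (scene (265,270), side (240,214)). I'll zoom in to find the lips.

Run:
```python
import cv2
a=cv2.imread('pics/scene0.png')[190:370,145:330];b=cv2.imread('pics/side0.png')[145:250,165:365]
cv2.imwrite('pics/a.png',cv2.resize(a,None,fx=3.3,fy=3.3,interpolation=cv2.INTER_CUBIC));cv2.imwrite('pics/b.png',cv2.resize(b,None,fx=4,fy=4,interpolation=cv2.INTER_CUBIC))
```

```text
(no output)
```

View pics/a.png

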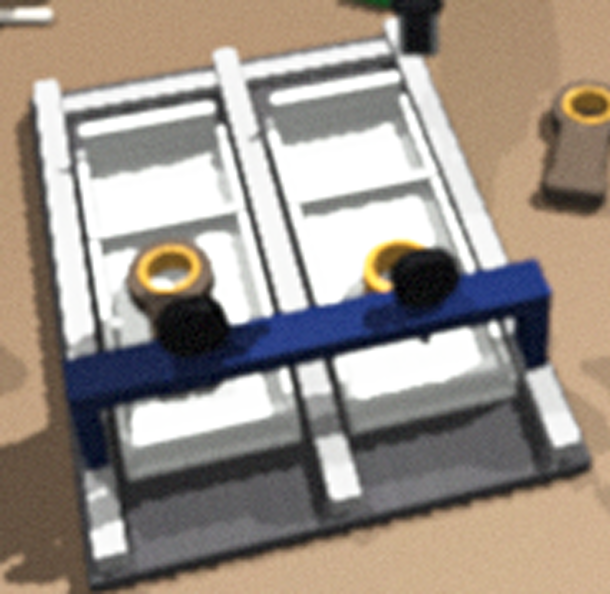

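View pics/b.png

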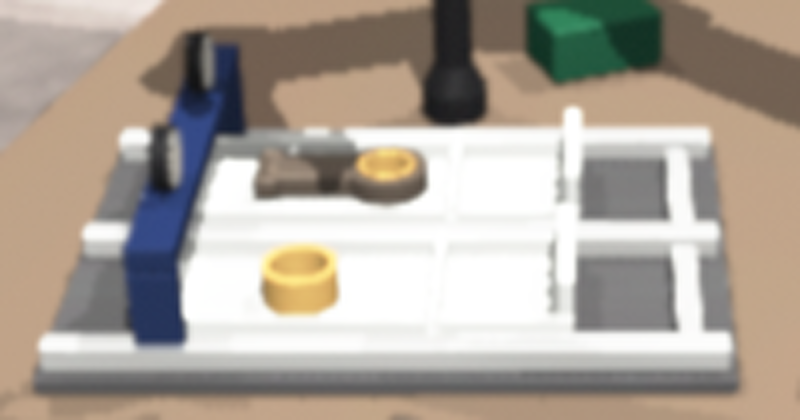

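```bash
cat > h.py <<'E'
import numpy as np,cv2
from station import cams
def ray(c,uv,z):
    R=cv2.Rodrigues(np.array(c['rvec'],float))[0];t=np.array(c['tvec'],float)
    K=np.array([[c['fx'],0,c['cx']],[0,c['fy'],c['cy']],[0,0,1.]])
    o=-R.T@t;d=R.T@np.linalg.solve(K,np.array([*uv,1.]))
    return o+d*(z-o[2])/d[2]
def proj(c,P):
    K=np.array([[c['fx'],0,c['cx']],[0,c['fy'],c['cy']],[0,0,1.]])
    return cv2.projectPoints(np.array(P,float).reshape(-1,3),np.array(c['rvec'],float),np.array(c['tvec'],float),K,None)[0].reshape(-1,2)
E
python3 - <<'E'
from h import *
c=cams.camera('scene')
f=lambda u,v:(u/3.3+145,v/3.3+190)
pts={'Rlip-':(80,131,.056),'Rlip+':(216,106,.056),'Llip-':(272,98,.056),'Llip+':(400,76,.056),'plate back R':(95,585,.012),'plate back L':(588,465,.012),
'rail R front':(46,82,.028),'rail M front':(225,50,.028),'rail R back':(110,555,.028),'rail M back':(343,500,.028),'rail L back':(563,443,.028)}
for k,(u,v,z) in pts.items(): print(k,ray(c,f(u,v),z).round(4))
c=cams.camera('side');g=lambda u,v:(u/4+165,v/4+145)
for k,(u,v,z) in {'Rlip-':(572,112,.056),'Llip-':(567,207,.056),'plate FL':(736,378,.012),'plate BL':(38,378,.012),'railL front':(728,342,.028),'railR front':(708,132,.028),'railM front':(717,230,.028),'railM back':(88,230,.028)}.items(): print(k,ray(c,g(u,v),z).round(4))
E
```

```text
Rlip- [ 0.6267 -0.2273  0.056 ]
Rlip+ [ 0.6028 -0.1386  0.056 ]
Llip- [ 0.595 -0.101  0.056]
Llip+ [ 0.573  -0.0133  0.056 ]
plate back R [ 0.9381 -0.1749  0.012 ]
plate back L [0.8651 0.0968 0.012 ]
rail R front [ 0.5444 -0.2696  0.028 ]
rail M front [ 0.51   -0.1438  0.028 ]
rail R back [ 0.93   -0.1658  0.028 ]
rail M back [ 0.8974 -0.0423  0.028 ]
rail L back [0.8612 0.0818 0.028 ]
Rlip- [ 0.6224 -0.2261  0.056 ]
Llip- [ 0.5915 -0.1009  0.056 ]
plate FL [ 0.4654 -0.0078  0.012 ]
plate BL [0.8548 0.0966 0.012 ]
railL front [ 0.4731 -0.0196  0.028 ]
railR front [ 0.5396 -0.274   0.028 ]
railM front [ 0.506  -0.1447  0.028 ]
railM back [ 0.8894 -0.043   0.028 ]
```

Emit:
step_arm(
  series=[
    {"turn":-0.9,"jaw":-1},
    {"turn":-0.9,"jaw":-1},
    {"turn":-0.37,"jaw":-1},
    {"x":-0.12,"y":-0.093,"jaw":-1},
    {"x":-0.12,"y":-0.093,"jaw":-1},
    {"x":-0.12,"y":-0.093,"jaw":-1},
    {"x":-0.12,"y":-0.093,"jaw":-1},
    {"x":-0.12,"y":-0.092,"jaw":-1},
  ],
)

```text
schema error: expected keys x, y, z, turn, jaw
```

Emit:
step_arm(
  series=[
    {"z":0.14,"jaw":-1},
    {"z":0.14,"jaw":-1},
    {"z":0.1,"jaw":-1},
    {"jaw":-1},
    {"jaw":-1},
  ],
)

```text
schema error: expected keys x, y, z, turn, jaw
```

```bash
cat >> h.py <<'E'
O=np.array([.632,-.112]);yaw=.26
A=np.array([[np.cos(yaw),np.sin(yaw)],[-np.sin(yaw),np.cos(yaw)]])
def st(): 
    from station import readout
    from scipy.spatial.transform import Rotation as Ro
    s=readout.read_state();p=s['eef_pos']
    print('t',s['time_s'],'stand xy',(A@(p[:2]-O)).round(4),'z',p[2].round(4),'gap',round(s['finger_gap'],4),'F',s['contact_force'].round(2)); print(Ro.from_quat(s['tcp_rot']).as_matrix().round(3).tolist())
E
python3 - <<'E'
from h import *
st()
ims=[]
for n,sl in (('scene',(slice(150,330),slice(145,330))),('side',(slice(70,250),slice(165,365)))):
    c=cams.camera(n);ims.append(cv2.resize(c['img'][sl][:,:,::-1],(400,400),interpolation=cv2.INTER_CUBIC))
cv2.imwrite('pics/c.png',np.hstack(ims))
E
```

```text
t 0.2 stand xy [0.1182 0.0845] z 0.2306 gap 0.0856 F [ 0.06 -0.33  0.24]
[[-0.0, 1.0, -0.001], [1.0, 0.0, -0.0], [-0.0, -0.001, -1.0]]
```

View pics/c.png

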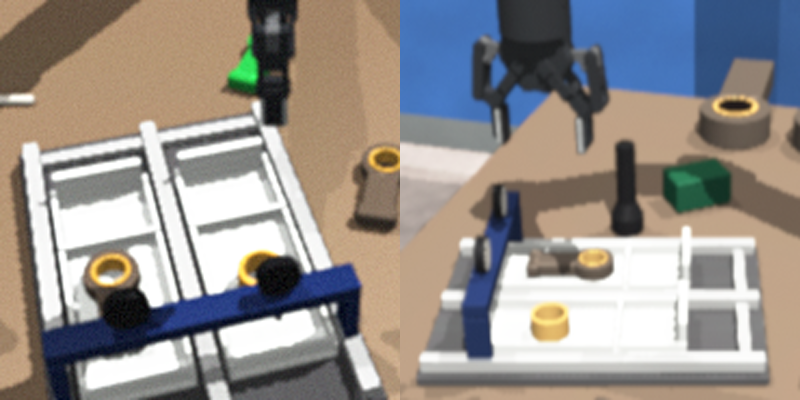

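Both calls were refused because every row needs all five keys. The picture shows the scene unchanged, with the arm still at its start pose.

Emit:
step_arm(
  series=[
    {"x":0,"y":0,"z":0,"turn":-0.9,"jaw":-1},
    {"x":0,"y":0,"z":0,"turn":-0.9,"jaw":-1},
    {"x":0,"y":0,"z":0,"turn":-0.37,"jaw":-1},
    {"x":-0.12,"y":-0.093,"z":0,"turn":0,"jaw":-1},
    {"x":-0.12,"y":-0.093,"z":0,"turn":0,"jaw":-1},
    {"x":-0.12,"y":-0.093,"z":0,"turn":0,"jaw":-1},
    {"x":-0.12,"y":-0.093,"z":0,"turn":0,"jaw":-1},
    {"x":-0.12,"y":-0.093,"z":0,"turn":0,"jaw":-1},
  ],
)

```text
time_s: 0.97
eef_pos: [0.6504, -0.1764, 0.2314]
tcp_rot: [0.609, 0.793, -0.0, 0.0]
contact_force: [0.2, 0.1, -0.1]
finger_gap: 0.0002
gripper_force: 0.0
```

```bash
python3 -c "
from h import *
st()"
```

```text
t 0.9667 stand xy [ 0.0012 -0.067 ] z 0.2314 gap 0.0002 F [ 0.18  0.13 -0.15]
[[-0.258, 0.966, 0.0], [0.966, 0.258, -0.0], [-0.0, -0.0, -1.0]]
```

Emit:
step_arm(
  series=[
    {"x":0,"y":0,"z":0.15,"turn":0,"jaw":-1},
    {"x":0,"y":0,"z":0.15,"turn":0,"jaw":-1},
    {"x":0,"y":0,"z":0.15,"turn":0,"jaw":-1},
    {"x":0,"y":0,"z":0.15,"turn":0,"jaw":-1},
    {"x":0,"y":0,"z":0,"turn":0,"jaw":-1},
  ],
)

```text
time_s: 1.38
eef_pos: [0.6453, -0.1735, 0.0738]
tcp_rot: [0.609, 0.793, -0.003, -0.007]
contact_force: [-2.8, 1.2, -0.5]
finger_gap: -0.0002
gripper_force: 0.0
```

```bash
cat > v.py <<'E'
from h import *
import sys
st();ims=[]
for n,sl in (('scene',(slice(150,330),slice(145,330))),('side',(slice(100,250),slice(200,350)))):
    c=cams.camera(n);ims.append(cv2.resize(c['img'][sl][:,:,::-1],(400,400),interpolation=cv2.INTER_CUBIC))
cv2.imwrite(f'pics/{sys.argv[1]}.png',np.hstack(ims))
E
python3 v.py d
```

```text
t 1.3833 stand xy [-0.003  -0.0628] z 0.0738 gap -0.0002 F [-2.77  1.15 -0.47]
[[-0.258, 0.966, -0.014], [0.966, 0.258, 0.003], [0.007, -0.013, -1.0]]
```

View pics/d.png

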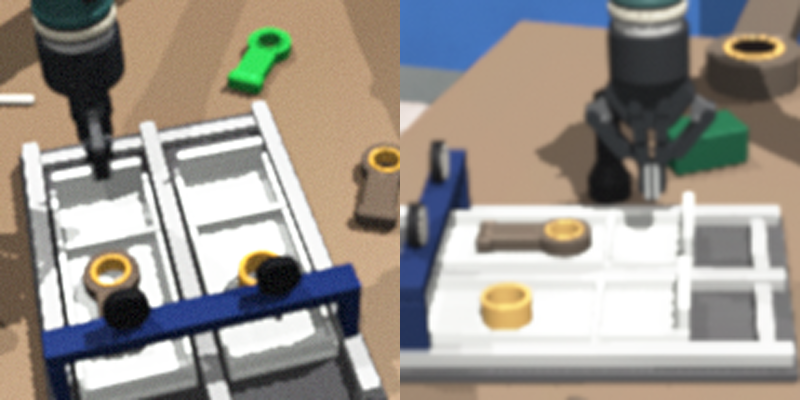

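Emit:
step_arm(
  series=[
    {"x":0,"y":0,"z":0.08,"turn":0,"jaw":-1},
    {"x":0,"y":0,"z":0.08,"turn":0,"jaw":-1},
    {"x":0,"y":0,"z":0,"turn":0,"jaw":-1},
    {"x":0,"y":-0.03,"z":0,"turn":0,"jaw":-1},
    {"x":0,"y":-0.03,"z":0,"turn":0,"jaw":-1},
    {"x":0,"y":-0.03,"z":0,"turn":0,"jaw":-1},
    {"x":0,"y":-0.03,"z":0,"turn":0,"jaw":-1},
    {"x":0,"y":-0.03,"z":0,"turn":0,"jaw":-1},
  ],
)

```text
time_s: 2.15
eef_pos: [0.6173, -0.1849, 0.0435]
tcp_rot: [0.609, 0.793, 0.002, 0.003]
contact_force: [3.9, 0.5, 3.2]
finger_gap: -0.0004
gripper_force: 1.7
```

```bash
python3 -c "
from h import *
st()"
```

```text
t 2.15 stand xy [-0.033  -0.0667] z 0.0435 gap -0.0004 F [3.89 0.46 3.16]
[[-0.258, 0.966, 0.007], [0.966, 0.258, -0.001], [-0.003, 0.006, -1.0]]
```

Emit:
step_arm(
  series=[
    {"x":0,"y":0,"z":0.03,"turn":0,"jaw":-1},
    {"x":0,"y":-0.03,"z":0,"turn":0,"jaw":-1},
    {"x":0,"y":-0.03,"z":0,"turn":0,"jaw":-1},
    {"x":0,"y":-0.03,"z":0,"turn":0,"jaw":-1},
    {"x":0,"y":-0.03,"z":0,"turn":0,"jaw":-1},
    {"x":0,"y":-0.03,"z":0,"turn":0,"jaw":-1},
    {"x":0,"y":-0.02,"z":0,"turn":0,"jaw":-1},
    {"x":0,"y":0,"z":0,"turn":0,"jaw":-1},
  ],
)

```text
time_s: 2.82
eef_pos: [0.5762, -0.1956, 0.034]
tcp_rot: [0.609, 0.793, 0.002, 0.003]
contact_force: [7.5, 0.4, -3.6]
finger_gap: 0.0001
gripper_force: 3.4
```

Emit:
step_arm(
  series=[
    {"x":0,"y":-0.02,"z":0,"turn":0,"jaw":-1},
    {"x":0,"y":-0.02,"z":0,"turn":0,"jaw":-1},
    {"x":0,"y":0,"z":0,"turn":0,"jaw":-1},
  ],
)

```text
time_s: 3.07
eef_pos: [0.5762, -0.1956, 0.0347]
tcp_rot: [0.608, 0.794, 0.007, 0.009]
contact_force: [19.3, 2.4, -12.3]
finger_gap: 0.0002
gripper_force: 9.3
```

```bash
python3 -c "
from h import *
st()"
```

```text
t 3.0667 stand xy [-0.0754 -0.0664] z 0.0347 gap 0.0002 F [ 19.29   2.38 -12.32]
[[-0.261, 0.965, 0.024], [0.965, 0.261, 0.0], [-0.006, 0.023, -1.0]]
```

Emit:
step_arm(
  series=[
    {"x":0,"y":0.05,"z":0,"turn":0,"jaw":-1},
    {"x":0,"y":0.05,"z":0,"turn":0,"jaw":-1},
    {"x":0,"y":0.03,"z":0,"turn":0,"jaw":-1},
    {"x":0,"y":0,"z":-0.1,"turn":0,"jaw":-1},
    {"x":0,"y":0,"z":-0.12,"turn":0,"jaw":-1},
    {"x":0,"y":0,"z":-0.12,"turn":0,"jaw":-1},
    {"x":0,"y":0,"z":0,"turn":0,"jaw":-1},
  ],
)

```text
time_s: 3.65
eef_pos: [0.5973, -0.1909, 0.1235]
tcp_rot: [0.61, 0.793, 0.001, 0.003]
contact_force: [1.2, 0.0, 0.1]
finger_gap: 0.0001
gripper_force: 0.0
```

```bash
python3 v.py e
```

```text
t 3.65 stand xy [-0.0538 -0.0673] z 0.1235 gap 0.0001 F [1.23 0.03 0.14]
[[-0.257, 0.967, 0.005], [0.967, 0.257, -0.002], [-0.003, 0.004, -1.0]]
```

View pics/e.png

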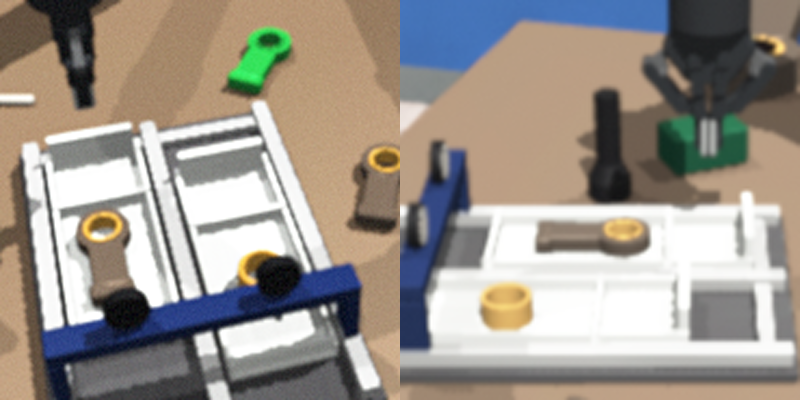

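The right tray's lip now stands at the front stop bar, and the link rode along untouched. I'll compute its position.

Run:
```python
from h import *
c=cams.camera('scene');p=[ray(c,q,.056)[:2] for q in((166.7,211.6),(206,207.2))]
print([(A@(x-O)).round(4) for x in p])
c=cams.camera('side');print((A@(ray(c,(330,173.5),.056)[:2]-O)).round(4))
```

```text
[array([-0.0982, -0.1097]), array([-0.0895, -0.0198])]
[-0.097  -0.1046]
```

Emit:
step_arm(
  series=[
    {"x":0.13,"y":-0.024,"z":0,"turn":0,"jaw":-1},
    {"x":0.13,"y":-0.024,"z":0,"turn":0,"jaw":-1},
    {"x":0.13,"y":-0.024,"z":0,"turn":0,"jaw":-1},
    {"x":0.13,"y":-0.024,"z":0,"turn":0,"jaw":-1},
    {"x":0,"y":0,"z":0,"turn":0,"jaw":-1},
    {"x":0,"y":0,"z":0.12,"turn":0,"jaw":-1},
    {"x":0,"y":0,"z":0,"turn":0,"jaw":-1},
  ],
)

```text
time_s: 4.43
eef_pos: [0.535, -0.0691, 0.0847]
tcp_rot: [0.609, 0.794, -0.003, -0.004]
contact_force: [-0.6, -0.6, -0.8]
finger_gap: 0.0003
gripper_force: 0.0
```

```bash
python3 v.py f
```

```text
t 4.4333 stand xy [-0.0828  0.0664] z 0.0847 gap 0.0003 F [-0.6  -0.58 -0.84]
[[-0.259, 0.966, -0.01], [0.966, 0.259, 0.001], [0.003, -0.009, -1.0]]
```

View pics/f.png

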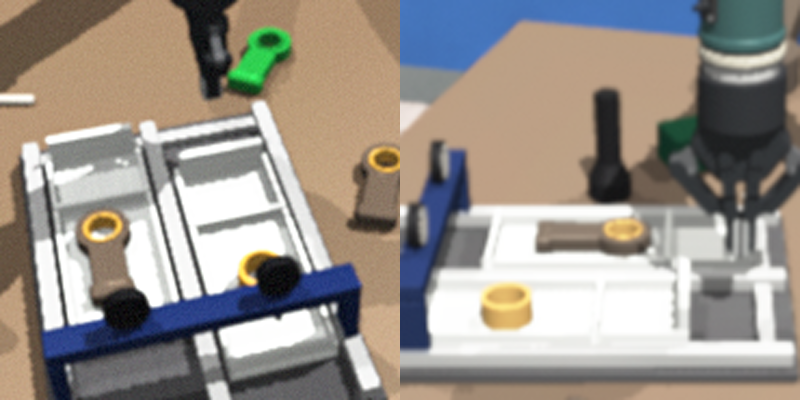

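Emit:
step_arm(
  series=[
    {"x":0,"y":0,"z":0.1,"turn":0,"jaw":-1},
    {"x":0,"y":0.02,"z":0.09,"turn":0,"jaw":-1},
    {"x":0,"y":0,"z":0,"turn":0,"jaw":-1},
    {"x":0,"y":0.03,"z":0,"turn":0,"jaw":-1},
    {"x":0,"y":0.03,"z":0,"turn":0,"jaw":-1},
    {"x":0,"y":0.03,"z":0,"turn":0,"jaw":-1},
    {"x":0,"y":0.03,"z":0,"turn":0,"jaw":-1},
    {"x":0,"y":0.03,"z":0,"turn":0,"jaw":-1},
  ],
)

```text
time_s: 5.2
eef_pos: [0.58, -0.0597, 0.0423]
tcp_rot: [0.609, 0.793, -0.001, -0.0]
contact_force: [-2.3, -1.0, 1.6]
finger_gap: 0.0001
gripper_force: 1.7
```

Emit:
step_arm(
  series=[
    {"x":0,"y":0.03,"z":0,"turn":0,"jaw":-1},
    {"x":0,"y":0.03,"z":0,"turn":0,"jaw":-1},
    {"x":0,"y":0,"z":0,"turn":0,"jaw":-1},
  ],
)

```text
time_s: 5.45
eef_pos: [0.5977, -0.0546, 0.0418]
tcp_rot: [0.609, 0.793, 0.001, 0.002]
contact_force: [0.3, 0.3, -0.3]
finger_gap: 0.0002
gripper_force: 0.0
```

```bash
python3 -c "
from h import *
st()"
```

```text
t 5.45 stand xy [-0.0184  0.0643] z 0.0418 gap 0.0002 F [ 0.34  0.29 -0.26]
[[-0.258, 0.966, 0.004], [0.966, 0.258, 0.0], [-0.001, 0.004, -1.0]]
```

Emit:
step_arm(
  series=[
    {"x":0,"y":0.02,"z":0,"turn":0,"jaw":-1},
    {"x":0,"y":0.02,"z":0,"turn":0,"jaw":-1},
    {"x":0,"y":0,"z":0,"turn":0,"jaw":-1},
  ],
)

```text
time_s: 5.7
eef_pos: [0.6045, -0.0526, 0.0411]
tcp_rot: [0.609, 0.793, -0.0, -0.0]
contact_force: [-2.1, -0.8, 2.3]
finger_gap: -0.0002
gripper_force: 1.2
```

```bash
python3 -c "
from h import *
st()"
```

```text
t 5.7 stand xy [-0.0113  0.0645] z 0.0411 gap -0.0002 F [-2.05 -0.83  2.31]
[[-0.258, 0.966, -0.001], [0.966, 0.258, 0.0], [0.0, -0.001, -1.0]]
```

Emit:
step_arm(
  series=[
    {"x":0,"y":0.02,"z":0,"turn":0,"jaw":-1},
    {"x":0,"y":0.02,"z":0,"turn":0,"jaw":-1},
    {"x":0,"y":0,"z":0,"turn":0,"jaw":-1},
  ],
)

```text
time_s: 5.95
eef_pos: [0.6045, -0.0525, 0.0402]
tcp_rot: [0.61, 0.792, -0.007, -0.007]
contact_force: [-14.3, -3.6, 12.1]
finger_gap: -0.0002
gripper_force: 7.7
```

It has stalled at about 15 N with no movement, so the tray is home. I'll back off and look.

Emit:
step_arm(
  series=[
    {"x":0,"y":-0.05,"z":0,"turn":0,"jaw":-1},
    {"x":0,"y":-0.06,"z":0,"turn":0,"jaw":-1},
    {"x":0,"y":-0.06,"z":0,"turn":0,"jaw":-1},
    {"x":0,"y":0,"z":-0.12,"turn":0,"jaw":-1},
    {"x":0,"y":0,"z":-0.15,"turn":0,"jaw":-1},
    {"x":0,"y":0,"z":-0.15,"turn":0,"jaw":-1},
    {"x":0,"y":0,"z":-0.1,"turn":0,"jaw":-1},
    {"x":0,"y":0,"z":0,"turn":0,"jaw":-1},
  ],
)

```text
time_s: 6.62
eef_pos: [0.5786, -0.061, 0.1774]
tcp_rot: [0.609, 0.793, 0.004, 0.006]
contact_force: [0.5, -0.7, 0.1]
finger_gap: -0.0002
gripper_force: 0.0
```

```bash
python3 v.py g
```

```text
t 6.6167 stand xy [-0.0385  0.063 ] z 0.1774 gap -0.0002 F [ 0.46 -0.73  0.1 ]
[[-0.258, 0.966, 0.015], [0.966, 0.258, -0.0], [-0.004, 0.014, -1.0]]
```

View pics/g.png

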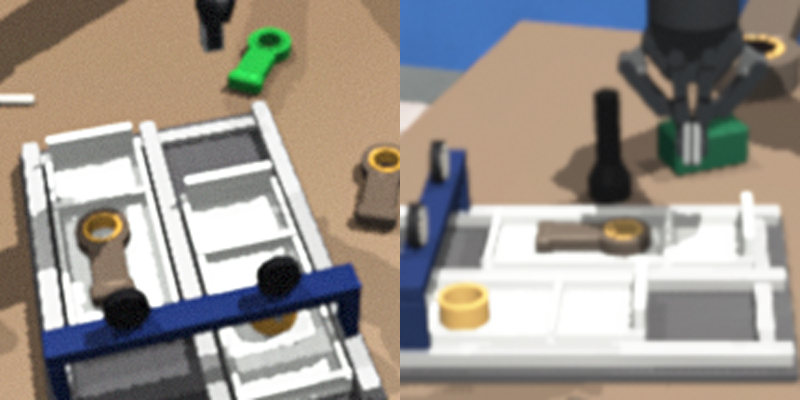

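The left lip is now at about (228,172) in the scene crop, with the bushing under the gauge. The right lip is still out. Their separation along x should be 100 mm.

Run:
```python
from h import *
c=cams.camera('scene');f=lambda u,v:(u*185/400+145,v*180/400+150)
print([(A@(ray(c,f(*q),.056)[:2]-O)).round(4) for q in((89,132),(228,172))])
c=cams.camera('side');f=lambda u,v:((u-400)*.375+200,v*.375+100)
print([(A@(ray(c,f(*q),.056)[:2]-O)).round(4) for q in((747,196),(641,262))])
```

```text
[array([-0.094 , -0.0654]), array([0.0062, 0.0647])]
[array([-0.0973, -0.1046]), array([0.0037, 0.0285])]
```

The lips are 100 mm apart in both views, as they should be. Handing the job in.

```bash
python3 -c "
from station import robot
print(robot.job_done())"
```

```text
the job is handed in; nothing more can be done
None
```

The link's tray (right) is drawn out to its front stop, then the bushing's tray (left) was pushed fully home; both stalled at their stops, the cameras show the lips 100 mm apart, and the job is handed in (no verdict was returned).

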